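Pin the fence stop with its thumbscrew

ROBOT

A 6-joint arm with a two-finger parallel gripper is mounted at the origin on a cart in front of the work surface, level with it; the furniture and walls round the work are solid. World frame = base frame: x ahead of the robot, y to its left, z up, the work surface at z = 0. Lengths are in mm, angles in rad, forces in N, time in s.
With the tool pointing down it reaches from about 225 to 875 mm from the base axis. Payload 3.4 kg.
Tool frame: the origin (TCP) lies midway between the tips of the shut fingers; the grasp point (between the pads) lies r.grip_depth behind it (r.grip_depth is the distance from the TCP to the grasp point, in mm); z points along the fingers, y is the direction in which the jaws open and shut (so a half turn about z gives the same grasp; the last joint's range is limited). The gripper opens to 85 mm and grips with 20 to 120 N. Pads are 22 mm wide; open, the fingers measure 114 mm over their backs; the gripper's body (76 mm by 85 mm) begins 54 mm behind the grasp point. The pads swing forward as they close: fully open they stand 13 mm farther back than shut.
Start: joints at [1.082, 0.276, 1.505, -0, 1.361, -0.121], TCP at [206.769, 536.575, 196.028] pointing down, gripper open.
Joint ranges: [-2.89, 2.89], [-0.75, 2.08], [0.22, 2.7], [-1.18, 4.32], [0.11, 2.71], [-2.7, 2.7]. Speed limits (rad/s): [2.57, 2.57, 3.14, 3.14, 3.14, 3.14].

INTERFACE

Orientations are given as a unit quaternion [w, x, y, z].
In Python, from station import monitor, eyes, r, models gives the robot as it stands.
- The arm moves only by the tool jog_arm, never from a script. Its argument "steps" is a list of rows, each a list of 4 numbers: the shift along the tool's x, y, z in cm, then the turn about the tool's z in degrees. A call has 1 to 10 rows; each row shifts and turns the commanded pose from where the row before left it, along the tool's axes as they then stand; what a row does not reach is not made up. A row lasts 1/12 s, in which the tool goes at most 41.7 mm and 7.16 degrees, less where a joint would pass 70% of its speed; a pose out of reach is approached as far as the arm can. A call is refused whole if a number of a shift passes 4.17 or a number of a turn 7.16, either way. A call with a gripper value outside its range is refused whole. "grip" is the finger opening in cm, from 0 to 8.54, set as the call begins (left out, the last holds). The fingers move at their own pace and stop on an object; "newtons" is the grip in N (left out, the last holds). Time passes only in rows, so rows that do not move let the fingers close. It gives the time, the measured TCP pose, the force and the opening at its end, in the units of the state.
- monitor.sense(): the state, without advancing time (a new reading comes with each control period).
- eyes.get_image(name): name is "side" or "top" or "wrist"; returns the picture (384x512x3 uint8, blue, green, red); there is no depth.
- eyes.get_calibration(name): a dict with "fx", "fy", "cx", "cy" (pixels), "rvec" (rotation vector, rad) and "tvec" (3), from world to camera coordinates, as OpenCV has them. Camera axes: x right, y down, z forward; pixel columns grow to the right and rows downward; lengths in mm; the calibration is good to about 2 mm. A picture is of the moment at which its call begins: read the wrist's pose just before it. get_calibration takes no time and is no camera call; for the wrist camera it gives the pose at the moment of the call.
- r.finish_job(): hands the job in, once; it reports no verdict.
Trained networks look in the newest picture that a camera, given by its name, has taken for a name from the list of things; names that differ only in an ending like _2 or _b are one class to them, and where a whole thing is asked for, a point or a joint stands for the part that bears it (a point fixed in the world has none). Each returns a list of dicts, best first, with "score" (0 to 1); they miss things now and then, are a little off and sometimes report something else, mostly with a low value. They report only what shows in the picture. A call takes as long as a camera call. They do not tell look-alikes from the thing itself.
- models.masks_of(camera, label): "mask" (384x512 bool, what is visible of it) and "uv" ([column, row] in pixels, amid what is visible of it).
The state is a dict: "time": time; "q": joint angles; "qvel": joint speeds; "effort": joint torques, N m; "ee_pos": TCP position; "eef_rot": TCP orientation; "wrist_force": force on the tool from outside, world axes, zero at the start; "wrist_torque": the same for the moment, N m; "opening": opening from 0.0 (shut) to 1.0 (fully open).
Only numpy, scipy, OpenCV 4.12 (cv2) and the standard library are available. Lean on these libraries where they do the work, as an engineer would, in place of code of your own. Each camera call takes 0.05 s, during which the arm holds its last target.

TASK

Take the quarter-turn thumbscrew out of the wooden block and put it, foot first, into the slot of the sliding stop on the fence rail. Then slide the stop gently along the rail, feeling for the hidden slot beneath it, until the screw drops through both; do not strain the screw against the stop once it has dropped. Turn the screw a quarter turn clockwise to lock it, let go, and leave the other things alone.

Things in the scene. Friction and masses are not known exactly. Their poses are not given: they have to be found in the camera images.
- screw_wing (a point): Centre of the thumbscrew's upright black wing (its grip): 34 mm along x, 10 mm thick along y, 24 mm high along z (up when it stands). Under it a steel collar, 26 mm across, 5 mm high, its underside 17 mm below this point. About 60 g, loose; it starts upright in the wooden block, collar on the block's top, at any yaw.
- screw_foot (a point): Centre of the underside of the screw's foot, 47 mm below the wing's centre. The flat T foot is 18 mm along x, 7 mm along y, 5 mm high, parallel to the wing (a half turn makes no difference); above it a 7 mm round shank 25 mm long. Once through both slots, a clockwise quarter turn (seen from above) locks it; it meets a stop at about 92 degrees.
- holder: Fixed wooden block 60 x 60 mm, 36 mm high, with a 23 mm round hole, 33 mm deep, in the middle of its top, in which the thumbscrew stands. Origin at the centre of its underside.
- rail: Fixed aluminium fence rail, 340 mm along its y, 54 mm along its x, top 22 mm above the worktop (black end caps 26 mm). Origin: centre of its underside. A 6 mm steel strip closes its channel flush with the top. The strip is bedded in rubber and yields along the rail about 1 mm for 2 N.
- rail_top (a point): Middle of the rail's top. The strip has one slot, hidden under the stop, on the rail's centre line: 22.5 mm along x, 10.5 mm along y, with room below. Its place along y is unknown: the stop's slot reaches it after 12 to 60 mm of travel toward the rail's +y from its start.
- stop_slot (a point): Mouth centre of the slot in the grey stop's flat top, 39 mm above the worktop; axes as the rail's. The slot goes right through the 16 mm thick stop: 21 mm along x, 9 mm along y. The strip is 17 mm below this point. The screw's wing centre is 30 mm above this point when its foot rests on the strip, 17 mm when dropped through both, collar on the stop.
- stop_face (a point): Centre of the outer (-y) face of the stop's raised end block, to push on: 65 mm behind (-y of) the slot's centre, 41 mm above the worktop. The block is 66 mm wide in x, 20 mm thick in y, its top 59 mm above the worktop. The flat part of the stop, 66 mm wide, reaches from the block to 50 mm ahead (+y) of the slot.
- stop (a joint): Travel of the sliding stop along the rail's +y, 0 at its start end to 0.08 m at the far end; begins at 0 to 8 mm. It slides with about 2.5 N of friction and stays where it is left.
- tape_measure_c (a point): Centre of a yellow tape measure, 67 x 80 x 35 mm, lying on the worktop: a bystander.
- offcut_pine_c (a point): Centre of a pine offcut, 45 x 140 x 38 mm, lying behind the rail: a bystander.
- pencil_c (a point): Centre of a flat red carpenter's pencil, 14 x 170 x 8 mm, lying in front of the rail: a bystander.
- pliers_c (a point): Centre of a pair of pliers with blue handles, 60 x 181 x 14 mm, lying at the left: a bystander.
Things that resemble listed ones, but are neither listed nor needed, are in the scene too. What is shaped like the part that bears screw_wing but red or yellow is not meant.

How it is judged (in metres and radians):
On the way, in this order (a step that is already met when the one before it is completed fails the run):
1. the screw's foot is in the stop's slot, not yet through the rail (z of screw_wing in the frame of stop_slot between 0.022 and 0.036 m and horizontal distance between screw_wing and stop_slot below 0.008 m), for 0.2 s.
2. the screw has dropped through both slots (z of screw_wing in the frame of stop_slot below 0.0195 m and horizontal distance between screw_wing and stop_slot below 0.006 m), for 0.2 s.
At the end, for the whole second after the job is handed in: The screw stands upright (within 7 degrees) in the stop with its collar down on the stop (within 2.5 mm), through both slots, centred within 6 mm, and its wing is turned at least 69 degrees from across the rail, so that the foot is locked; screw and stop are at rest (all of step 2 and angle between the x axis of screw_wing and the x axis of stop_slot, either way round above 1.2 rad and angle between screw_wing's own z axis and vertical below 0.12 rad and linear speed of screw below 0.02 m/s and velocity of joint stop between -0.01 and 0.01 m/s); the robot touches nothing.
It fails at once if the screw is strained against the stop with more than 30 N (contact force between screw and stop above 30 N).
It fails at once if a bystander is pushed more than 30 mm (distance of any of tape_measure_c, offcut_pine_c, pencil_c, pliers_c from where it was at the start of the episode above 0.03 m).
It also fails if it takes over 58 s, if anything falls off the work surface, if the arm or the gripper's body presses on something with over 40 N, if the wrist force passes 120 N, or if a joint passes its speed limit or range.

## Working session

There is one attempt and no reset: what is moved stays moved. The work goes in short steps, Python scripts to look and compute and a tool call to move; the robot and the scene stay as the last step left them, time stands still between calls to the robot, and variables do not carry over. Pictures are saved under pics/ and viewed, and the job is handed in when it is done.

Besides the shell and the picture viewer there is one more tool, called after ">>>" by a JSON object that holds its "api" and its "payload". jog_arm: Moves the arm, as the interface text tells. Its arguments: {"type":"object","properties":{"steps":{"type":"array"},"grip":{"type":"number"},"newtons":{"type":"number"}},"required":["steps"]}

```bash
mkdir -p pics; ls
cat > h.py <<'E'
from station import monitor, eyes, r, models
import numpy as np, cv2
def cal(n):
    c=eyes.get_calibration(n)
    R,_=cv2.Rodrigues(np.array(c['rvec'],float)); return np.array([[c['fx'],0,c['cx']],[0,c['fy'],c['cy']],[0,0,1.]]),R,np.array(c['tvec'],float).reshape(3)
def ray(C,uv,z):
    K,R,t=C; d=R.T@np.linalg.inv(K)@np.array([uv[0],uv[1],1.]); o=-R.T@t
    return o+d*(z-o[2])/d[2]
def proj(C,P):
    K,R,t=C; p=K@(R@np.array(P,float)+t); return p[:2]/p[2]
E
python3 - <<'E'
from h import *
s=monitor.sense(); print(s, r.grip_depth)
for n in ('side','top','wrist'):
    im=eyes.get_image(n); cv2.imwrite(f'pics/{n}0.png',im)
    C=cal(n); print(n,C[0][0,0],-C[1].T@C[2])
    for l in ('screw_wing','holder','rail','stop_face'):
        if n=='wrist': continue
        for m in models.masks_of(n,l)[:4]: print(l,m['score'],m['uv'],m['mask'].sum())
E
```

```text
pics
{'time': 0.0, 'q': array([ 1.08198294e+00,  2.76584088e-01,  1.50614515e+00,  1.21745575e-05,
        1.36069601e+00, -1.21014179e-01]), 'qvel': array([ 1.08877807e-03,  1.25286799e-05,  8.69817411e-04, -1.43806483e-03,
       -5.35264833e-04, -7.98271927e-04]), 'effort': array([ 1.41056320e-03, -4.16773653e+01, -2.45806950e+01,  1.77718462e-04,
        1.12139378e-02, -1.02250522e-05]), 'ee_pos': array([206.47381726, 536.00949796, 195.14120264]), 'eef_rot': array([-2.80760406e-04,  1.82865978e-01,  9.83137424e-01, -8.72244952e-04]), 'wrist_force': array([ 0.97121876, -0.15635961,  0.00366118]), 'wrist_torque': array([-0.01255485, -0.03546804, -0.01397891]), 'opening': 0.9983709383406215} 18.700000000000003
side 364.0202630331268 [ 188.40775086 -719.07510474  589.33601284]
screw_wing 0.74 [231.9, 259.1] 168
screw_wing 0.71 [268.6, 279.1] 203
screw_wing 0.7 [260.8, 246.5] 214
screw_wing 0.6 [297.0, 315.8] 274
holder 0.95 [267.8, 298.5] 872
holder 0.46 [298.2, 236.5] 2472
rail 0.62 [295.0, 235.4] 2377
stop_face 0.64 [298.5, 234.0] 1121
top 352.1309813176801 [ 361.65708705   91.53827982 1157.26642117]
screw_wing 0.59 [391.9, 210.7] 47
screw_wing 0.55 [364.8, 219.9] 64
screw_wing 0.43 [330.7, 216.5] 52
screw_wing 0.42 [340.0, 240.7] 64
holder 0.76 [366.7, 225.5] 324
rail 0.77 [312.3, 189.8] 1592
rail 0.71 [152.1, 249.9] 529
stop_face 0.89 [316.0, 185.1] 807
stop_face 0.46 [366.5, 221.3] 68
wrist 316.2757589091107 [134.27966031 563.74424321 373.29102814]
```

View pics/side0.png

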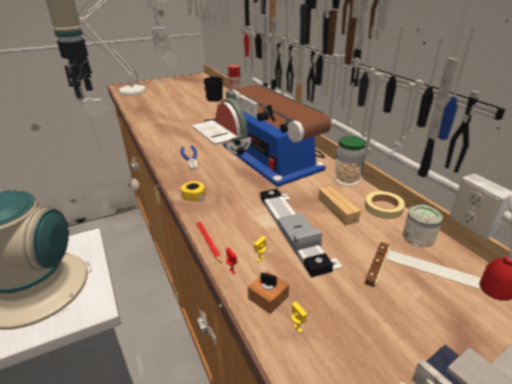

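View pics/top0.png

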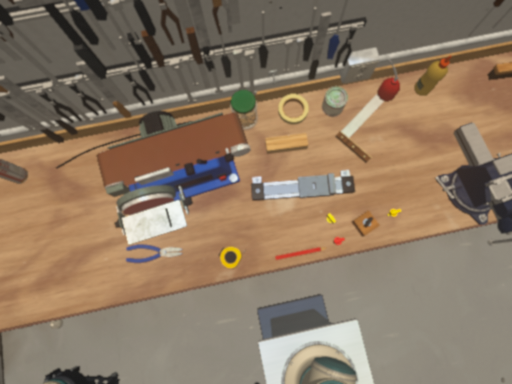

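View pics/wrist0.png

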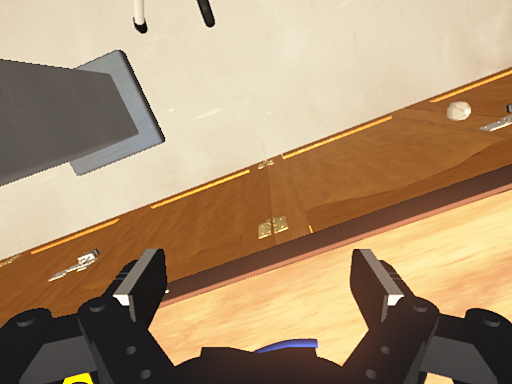

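Run:
```python
from h import *
C=cal('top')
for n,uv,z in [('holder',(366.7,225.5),30),('wing',(366,219.5),60),('rail',(303,187),22),('raill',(253,188),26),('railr',(354,181),26),('tape',(231,257),20),('pencil',(298,254),5),('redscrew',(338,240),10)]: print(n,ray(C,uv,z).round(0))
a=cv2.imread('pics/top0.png')[150:280,230:420]; cv2.imwrite('pics/top0c.png',cv2.resize(a,None,fx=4,fy=4,interpolation=cv2.INTER_CUBIC))
a=cv2.imread('pics/side0.png')[170:340,180:360]; cv2.imwrite('pics/side0c.png',cv2.resize(a,None,fx=3.5,fy=3.5,interpolation=cv2.INTER_CUBIC))
```

```text
holder [ 426. -257.   30.]
wing [ 443. -251.   60.]
rail [594. -88.  22.]
raill [624.  75.  26.]
railr [ 577. -257.   26.]
tape [420. 189.  20.]
pencil [385. -23.   5.]
redscrew [ 401. -159.   10.]
```

View pics/top0c.png

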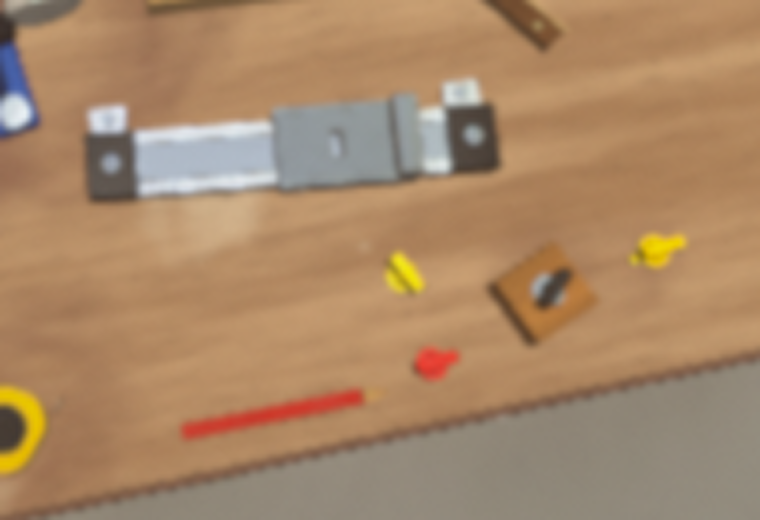

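View pics/side0c.png

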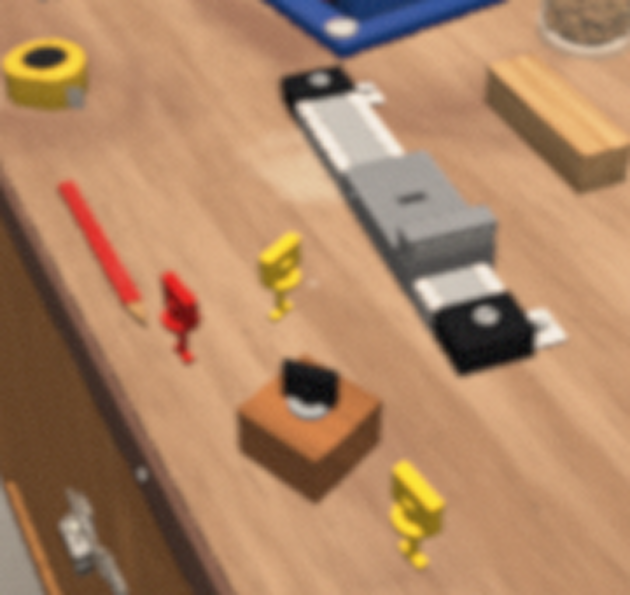

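```bash
cat >> h.py <<'E'
def Rq(q):
    w,x,y,z=q
    from scipy.spatial.transform import Rotation as Ro
    return Ro.from_quat([x,y,z,w]).as_matrix()
def yaw(s): # direction angle of tool y, deg
    R=Rq(s['eef_rot']); return np.degrees(np.arctan2(R[1,1],R[0,1]))
def plan(p,yw=None,mx=40,n=None,s=None):
    """rows to world p (mm), tool-y angle yw deg (mod 180 nearest)"""
    s=s or monitor.sense(); p0=np.array(s['ee_pos']); y0=yaw(s); dy=0 if yw is None else -((yw-y0+90)%180-90)
    d=np.array(p,float)-p0
    k=n or int(max(np.ceil(np.linalg.norm(d)/mx),np.ceil(abs(dy)/7.1),1))
    R=Rq(s['eef_rot']); rows=[]
    a=0
    for i in range(k):
        c=np.cos(np.radians(a)); ss=np.sin(np.radians(a))
        T=R@np.array([[c,-ss,0],[ss,c,0],[0,0,1]])
        v=T.T@d/k/10; rows.append([round(float(x),2) for x in v]+[round(dy/k,2)]); a+=dy/k
    print('from',p0.round(1),'yaw',round(y0,1),'turn',round(dy,1)); 
    for i in range(0,k,10): print(rows[i:i+10])
E
python3 - <<'E'
from h import *
C=cal('top')
a=ray(C,(230+540/4,150+302/4),60);b=ray(C,(230+570/4,150+270/4),60);print(a,b,np.degrees(np.arctan2(*(b-a)[[1,0]])))
s=monitor.sense(); W=cal('wrist'); print(proj(W,s['ee_pos'])); R=Rq(s['eef_rot']); print(R)
cam=-W[1].T@W[2]; print('cam in tool',R.T@(cam-s['ee_pos']), 'axes',(R.T@W[1].T).round(2))
print('center at table',ray(W,(256,192),50), (R.T@(ray(W,(256,192),50)-s['ee_pos'])))
E
```

```text
[ 425.00720533 -242.45626952   60.        ] [ 444.38844088 -272.23078673   60.        ] -56.93854220609641
[258.72059798 227.20135638]
[[-9.33118224e-01  3.59569714e-01  3.40528149e-05]
 [ 3.59569715e-01  9.33118220e-01  7.96845714e-05]
 [-3.12314354e-06  8.65994867e-05 -9.99999996e-01]]
cam in tool [  77.39308437   -0.68449447 -177.25699392] axes [[ 0.   -0.95 -0.3 ]
 [ 1.    0.    0.  ]
 [-0.   -0.3   0.95]]
center at table [227.26250509 526.10871936  50.        ] [-22.90248752  -2.39706946 146.03420037]
```

```bash
python3 -c "
from h import *
plan((435,-255,200),33)"
```

```text
from [206.7 536.6 196. ] yaw 68.9 turn 35.9
[[-2.37, -3.13, -0.02, np.float64(1.71)], [-2.46, -3.05, -0.02, np.float64(1.71)], [-2.55, -2.98, -0.02, np.float64(1.71)], [-2.64, -2.9, -0.02, np.float64(1.71)], [-2.73, -2.82, -0.02, np.float64(1.71)], [-2.81, -2.74, -0.02, np.float64(1.71)], [-2.89, -2.65, -0.02, np.float64(1.71)], [-2.97, -2.57, -0.02, np.float64(1.71)], [-3.04, -2.48, -0.02, np.float64(1.71)], [-3.11, -2.39, -0.02, np.float64(1.71)]]
[[-3.18, -2.29, -0.02, np.float64(1.71)], [-3.25, -2.19, -0.02, np.float64(1.71)], [-3.32, -2.1, -0.02, np.float64(1.71)], [-3.38, -2.0, -0.02, np.float64(1.71)], [-3.43, -1.9, -0.02, np.float64(1.71)], [-3.49, -1.79, -0.02, np.float64(1.71)], [-3.54, -1.69, -0.02, np.float64(1.71)], [-3.59, -1.58, -0.02, np.float64(1.71)], [-3.64, -1.47, -0.02, np.float64(1.71)], [-3.68, -1.36, -0.02, np.float64(1.71)]]
[[-3.72, -1.25, -0.02, np.float64(1.71)]]
```

>>> {"api": "jog_arm", "payload": {"steps": [[-2.37,-3.13,0,1.71],[-2.46,-3.05,0,1.71],[-2.55,-2.98,0,1.71],[-2.64,-2.9,0,1.71],[-2.73,-2.82,0,1.71],[-2.81,-2.74,0,1.71],[-2.89,-2.65,0,1.71],[-2.97,-2.57,0,1.71],[-3.04,-2.48,0,1.71],[-3.11,-2.39,0,1.71]]}}

```text
time: 1.38
ee_pos: [315.5, 158.0, 196.4]
eef_rot: [0.001, 0.327, 0.945, 0.0]
wrist_force: [1.7, -0.1, -0.4]
opening: 0.999
```

>>> {"api": "jog_arm", "payload": {"steps": [[-3.18,-2.29,0,1.71],[-3.25,-2.19,0,1.71],[-3.32,-2.1,0,1.71],[-3.38,-2.0,0,1.71],[-3.43,-1.9,0,1.71],[-3.49,-1.79,0,1.71],[-3.54,-1.69,0,1.71],[-3.59,-1.58,0,1.71],[-3.64,-1.47,0,1.71],[-3.68,-1.36,0,1.71]]}}

```text
time: 2.22
ee_pos: [424.4, -219.5, 196.2]
eef_rot: [0.0, 0.465, 0.885, 0.0]
wrist_force: [0.4, 0.5, 0.6]
opening: 0.997
```

>>> {"api": "jog_arm", "payload": {"steps": [[-3.72,-1.25,0,1.71],[0,0,0,0],[0,0,0,0]]}}

```text
time: 2.47
ee_pos: [435.5, -256.9, 195.5]
eef_rot: [-0.0, 0.478, 0.878, 0.0]
wrist_force: [0.0, 0.3, -0.3]
opening: 0.999
```

```bash
sed -i 's|\[round(dy/k,2)\]|[round(float(dy/k),2)]|' h.py
python3 - <<'E'
from h import *
s=monitor.sense(); print(s['time'],s['ee_pos'],yaw(s),s['q'],s['wrist_force'])
W=cal('wrist'); im=eyes.get_image('wrist'); cv2.imwrite('pics/w1.png',im); np.savez('w1.npz',K=W[0],R=W[1],t=W[2])
for m in models.masks_of('wrist','screw_wing'): print(m['score'],m['uv'],m['mask'].sum())
E
```

```text
2.4667 [ 435.45040952 -256.91612252  195.45428386] 32.85379018821359 [-6.70855964e-01  1.71884358e-01  1.64703661e+00  1.57031768e-04
  1.32336244e+00 -1.24430126e+00] [ 0.03602953  0.26936213 -0.30519564]
0.97 [280.0, 57.8] 667
0.87 [221.2, 240.3] 512
0.74 [343.6, 94.0] 647
0.66 [257.3, 164.4] 499
```

View pics/w1.png

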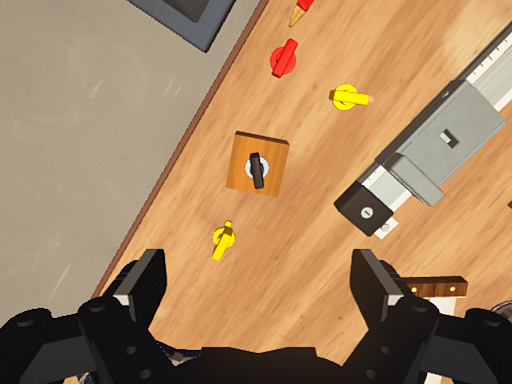

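Run:
```python
import cv2,numpy as np
im=cv2.imread('pics/w1.png')
cv2.imwrite('pics/w1c.png',cv2.resize(im[125:205,217:297],None,fx=7,fy=7,interpolation=cv2.INTER_CUBIC))
cv2.imwrite('pics/w1s.png',cv2.resize(im[70:250,330:512],None,fx=3.2,fy=3.2,interpolation=cv2.INTER_CUBIC))
```

```text
(no output)
```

View pics/w1c.png

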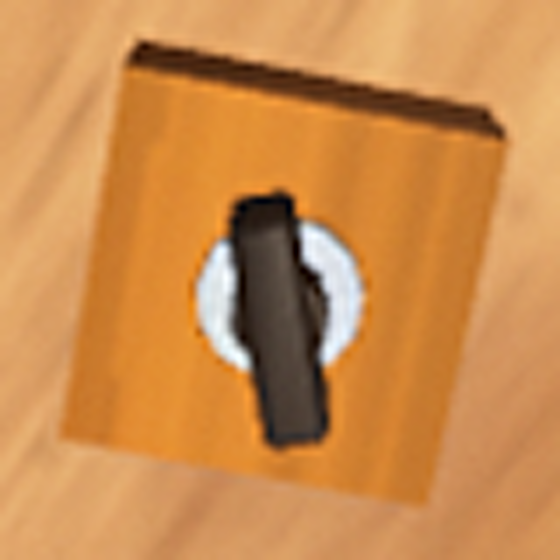

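View pics/w1s.png

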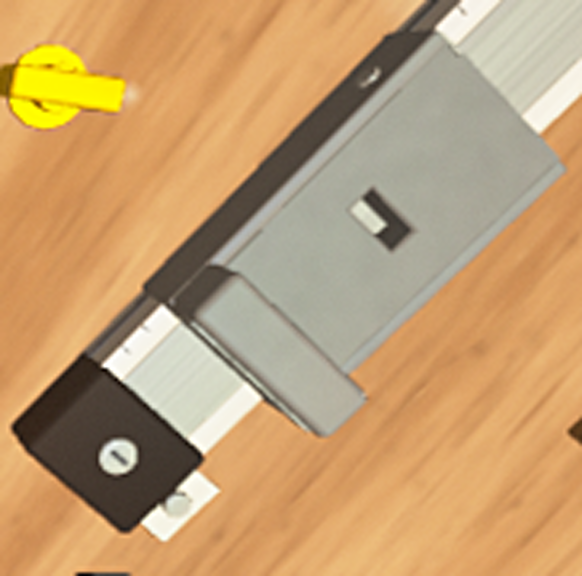

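Run:
```python
from h import *
d=np.load('w1.npz'); C=(d['K'],d['R'],d['t'])
f=lambda u,v,z: ray(C,((u+.5)/7-.5+217,(v+.5)/7-.5+125),z)
g=lambda u,v,z: ray(C,((u+.5)/3.2-.5+330,(v+.5)/3.2-.5+70),z)
ang=lambda a,b: np.degrees(np.arctan2(*(b-a)[[1,0]]))
print('wingtop',f(280.5,333,65),'len',np.linalg.norm(f(264.5,224,65)-f(296.5,442,65)),'ang',ang(f(264.5,224,65),f(296.5,442,65)))
print('collar',f(280,297,41))
print('holder',np.mean([f(*p,36) for p in ((128,65),(508,130),(428,505),(62,437))],axis=0))
print('slot',g(381,219,39),'edge',ang(g(345,372,39),g(565,168,39)),'blockback',ang(g(195,310,59),g(320,436,59)),ang(g(208,432+0,26),g(208,432,26)))
print('railslot long',ang(g(361,200,39),g(401,239,39)))
print('blockback mid',g(257,373,59))
# top cam check
C2=cal('top'); print('top slot',ray(C2,(230+337/4,150+144/4),39),'collar',ray(C2,(230+548/4,150+292/4),41))
print('cap',g(107,450,26))
```

```text
wingtop [ 432.07320043 -256.38693976   65.        ] len 32.2713140481399 ang -49.05000243287921
collar [ 432.01060906 -256.59216031   41.        ]
holder [ 432.11340817 -256.38045762   36.        ]
slot [ 584.77870102 -121.48547977   39.        ] edge 81.89924309945579 blockback -9.508543348638117 0.0
railslot long -6.692015491928049
blockback mid [ 573.88951899 -184.2155928    59.        ]
top slot [ 585.91487964 -121.63910285   39.        ] collar [ 432.47673737 -256.60474377   41.        ]
cap [ 566.31986118 -235.31231768   26.        ]
```

```bash
python3 -c "
from h import *
plan((432,-256.5,75),41)"
```

```text
from [ 434.6 -254.3  195.7] yaw 33.0 turn -8.0
[[-0.02, -0.09, 3.02, -2.0], [-0.01, -0.09, 3.02, -2.0], [-0.01, -0.09, 3.02, -2.0], [-0.01, -0.09, 3.02, -2.0]]
```

>>> {"api": "jog_arm", "payload": {"steps": [[-0.02,-0.09,3.0,-2.0],[-0.01,-0.09,3.0,-2.0],[-0.01,-0.09,3.0,-2.0],[-0.01,-0.09,3.0,-2.0],[0,0,0,0],[0,0,0,0]], "grip": 4, "newtons": 40}}

```text
time: 3.07
ee_pos: [431.5, -255.4, 75.5]
eef_rot: [-0.002, 0.414, 0.91, 0.001]
wrist_force: [0.1, 0.3, 0.7]
opening: 0.47
```

```bash
python3 -c "
from h import *
W=cal('wrist'); im=eyes.get_image('wrist'); cv2.imwrite('pics/w2.png',im)
print([proj(W,p).round(1) for p in ((432,-256.5,65),(432,-256.5,41))])
plan((432,-256.5,44),41)"
```

```text
[array([259.3, 221.7]), array([259.1, 208.8])]
from [ 432.9 -256.8   77. ] yaw 41.0 turn 0.0
[[0.09, -0.05, 3.3, 0.04]]
```

View pics/w2.png

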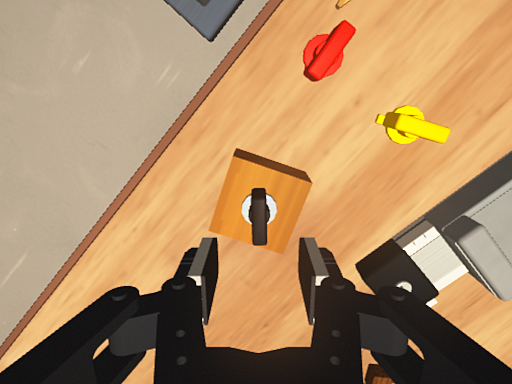

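>>> {"api": "jog_arm", "payload": {"steps": [[0,0,1.1,0],[0,0,1.1,0],[0,0,1.0,0],[0,0,0,0]]}}

```text
time: 3.45
ee_pos: [432.6, -257.2, 44.2]
eef_rot: [0.0, 0.415, 0.91, 0.0]
wrist_force: [0.3, 0.1, 0.7]
opening: 0.466
```

>>> {"api": "jog_arm", "payload": {"steps": [[0,0,0,0],[0,0,0,0],[0,0,0,0],[0,0,0,0],[0,0,0,0]], "grip": 0, "newtons": 40}}

```text
time: 3.87
ee_pos: [432.8, -257.7, 44.4]
eef_rot: [0.0, 0.415, 0.91, -0.0]
wrist_force: [-0.7, -0.3, -0.3]
opening: 0.0
```

```bash
python3 -c "
from h import *
W=cal('wrist'); im=eyes.get_image('wrist'); cv2.imwrite('pics/w3.png',im)
cv2.imwrite('pics/s3.png',cv2.resize(eyes.get_image('side')[150:350,150:400],None,fx=3,fy=3)); s=monitor.sense(); print(s['opening'],s['ee_pos'],s['q'])"
```

```text
0.00042137900932791116 [ 432.66385439 -257.63593604   44.19314911] [-6.75403626e-01  3.06922910e-01  1.88142989e+00  1.03202926e-04
  9.52850406e-01 -1.39127010e+00]
```

View pics/w3.png

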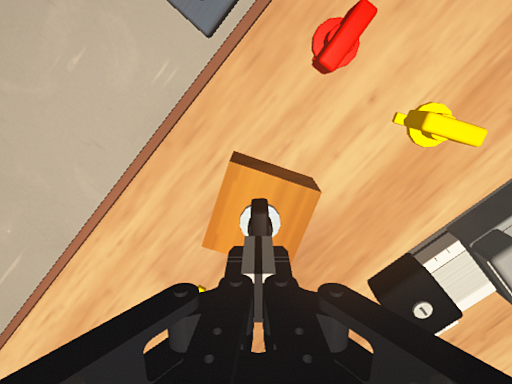

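View pics/s3.png

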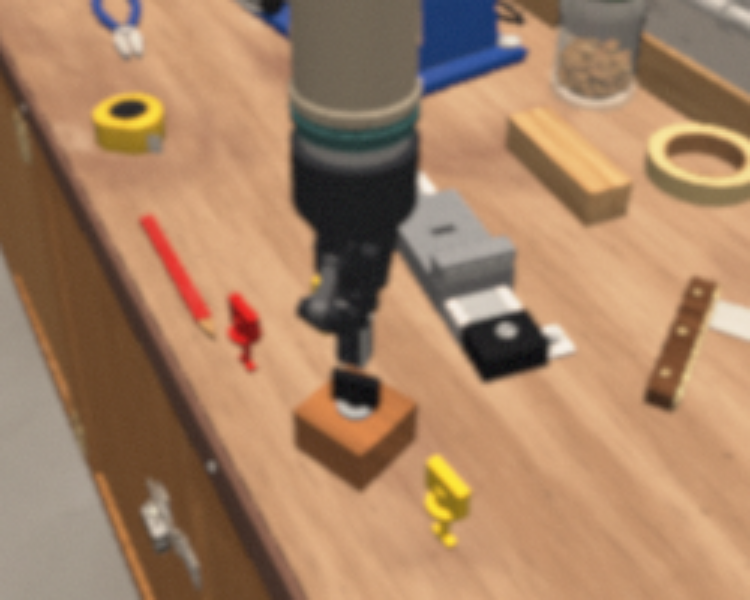

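```bash
python3 -c "
from h import *
C=cal('side'); W=cal('wrist')
for p in ((432,-256.5,65),(432,-256.5,41),(432,-256.5,44),(432.6,-257.6,44.2)):
  q=proj(C,p); print(p,q.round(1),((q-150)*3).round(0),proj(W,p).round(1))
# screw features in wrist pic now: collar ellipse
print(ray(W,(260,221),41), ray(W,(260,221),36))
"
python3 - <<'E'
import cv2
im=cv2.imread('pics/w3.png'); cv2.imwrite('pics/w3c.png',cv2.resize(im[140:300,180:340],None,fx=4,fy=4,interpolation=cv2.INTER_CUBIC)[:600])
E
```

```text
(432, -256.5, 65) [266.4 275.4] [349. 376.] [260.5 239.8]
(432, -256.5, 41) [266.4 284. ] [349. 402.] [260.2 222.6]
(432, -256.5, 44) [266.4 282.9] [349. 399.] [260.2 224.5]
(432.6, -257.6, 44.2) [266.9 283.1] [351. 399.] [259.8 226.5]
[ 431.23024615 -255.77382785   41.        ] [ 432.61761353 -257.30875802   36.        ]
```

View pics/w3c.png

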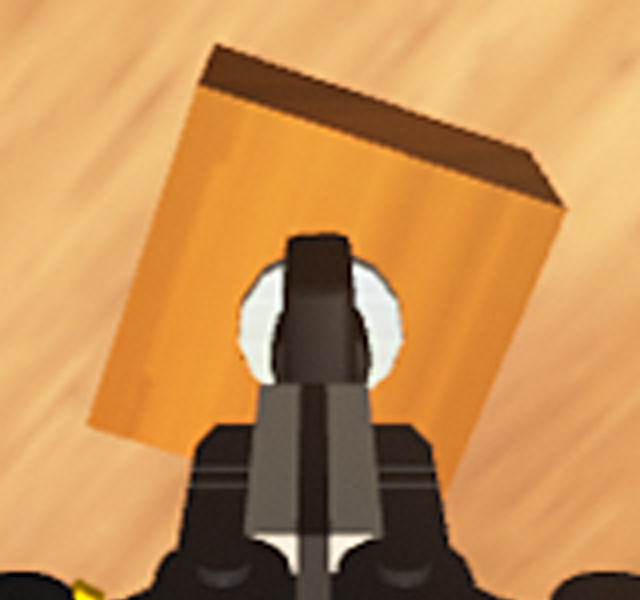

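Run:
```python
from h import *
im=cv2.imread('pics/s3.png'); cv2.imwrite('pics/s3c.png',cv2.resize(im[200:500,250:500],None,fx=2.4,fy=2.0))
W=cal('wrist');C=cal('side'); s=monitor.sense(); R=Rq(s['eef_rot'])
for z in (44,55,65,70,75,80,85):
    p=ray(W,(258.5,235.7),z); print(z,p.round(1),(R.T@(p-s['ee_pos'])).round(1),((proj(C,p)-150)*3).round(0))
for h in (0,20,30,40):
  for x in (-11,11):
    p=s['ee_pos']+R@np.array([x,0,-h]); print(h,x,((proj(C,p)-150)*3).round(0))
```

```text
44 [ 436.1 -262.8   44. ] [-6.1 -0.8  0.2] [359. 403.]
55 [ 432.7 -258.9   55. ] [ -1.   -0.8 -10.8] [352. 389.]
65 [ 429.6 -255.4   65. ] [  3.7  -0.8 -20.8] [345. 376.]
70 [ 428.1 -253.6   70. ] [  6.   -0.9 -25.8] [342. 370.]
75 [ 426.5 -251.9   75. ] [  8.4  -0.9 -30.8] [338. 363.]
80 [ 425.  -250.1   80. ] [ 10.7  -0.9 -35.8] [335. 357.]
85 [ 423.4 -248.4   85. ] [ 13.1  -0.9 -40.8] [332. 350.]
0 -11 [366. 404.]
0 11 [336. 395.]
20 -11 [366. 382.]
20 11 [335. 373.]
30 -11 [367. 371.]
30 11 [335. 362.]
40 -11 [367. 360.]
40 11 [335. 351.]
```

View pics/s3c.png

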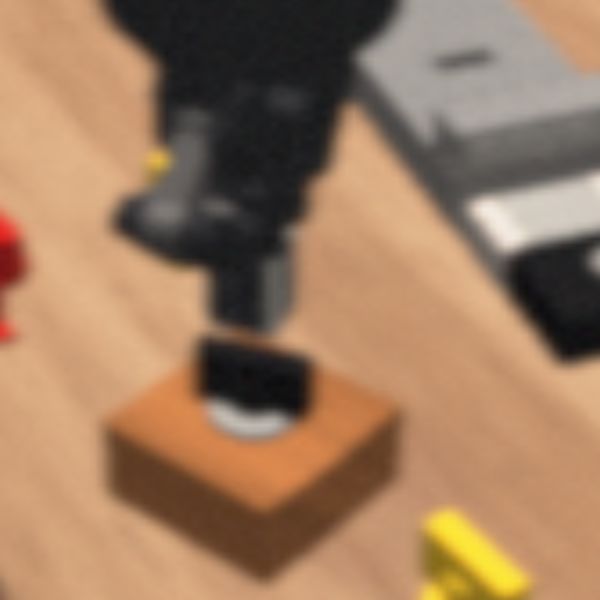

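>>> {"api": "jog_arm", "payload": {"steps": [[0,0,0,0],[0,0,0,0],[0,0,0,0],[0,0,0,0]], "grip": 4}}

```text
time: 4.3
ee_pos: [432.5, -257.5, 43.9]
eef_rot: [-0.0, 0.415, 0.91, 0.0]
wrist_force: [0.6, -0.4, 0.0]
opening: 0.467
```

>>> {"api": "jog_arm", "payload": {"steps": [[0,0,0.8,0],[0,0,0.8,0],[0,0,0.8,0],[0,0,0.2,0],[0,0,0,0]]}}

```text
time: 4.72
ee_pos: [431.7, -256.8, 16.6]
eef_rot: [-0.001, 0.415, 0.91, 0.0]
wrist_force: [-1.1, -0.2, 0.2]
opening: 0.472
```

```bash
python3 -c "
from h import *
W=cal('wrist'); im=eyes.get_image('wrist'); cv2.imwrite('pics/w4.png',im)
cv2.imwrite('pics/s4.png',cv2.resize(eyes.get_image('side')[215:315,215:325],None,fx=6,fy=6)); s=monitor.sense(); print(s['opening'],s['ee_pos'],s['wrist_force'])"
```

```text
0.47201222756190664 [ 432.47921573 -257.44831243   17.65373368] [ 0.17634776 -0.00451253 -0.67157052]
```

View pics/w4.png

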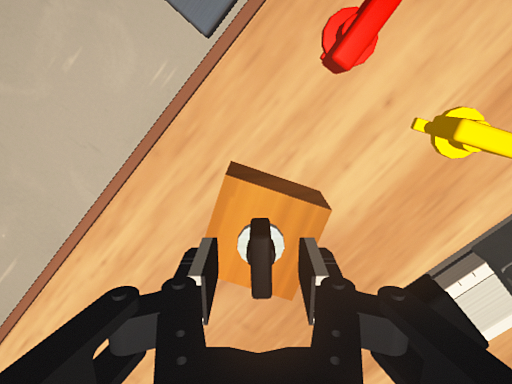

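View pics/s4.png

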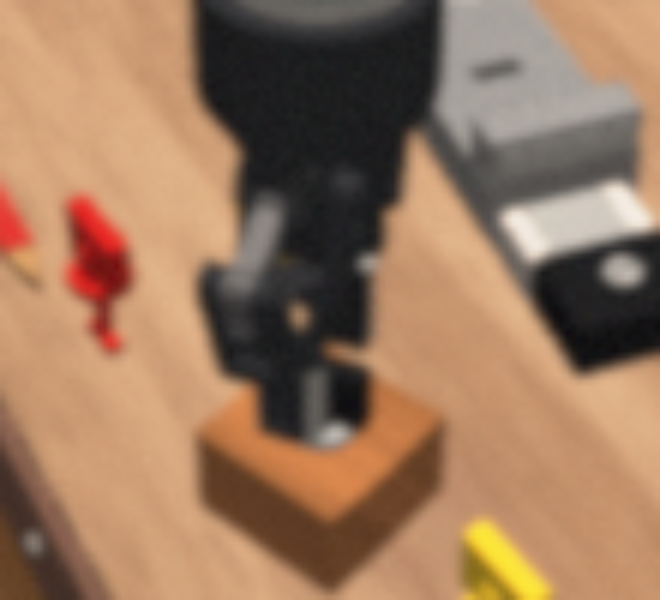

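>>> {"api": "jog_arm", "payload": {"steps": [[0,0,0.1,0],[0,0,0,0],[0,0,0,0],[0,0,0,0],[0,0,0,0]], "grip": 0, "newtons": 40}}

```text
time: 5.23
ee_pos: [432.8, -257.6, 17.2]
eef_rot: [0.0, 0.415, 0.91, -0.0]
wrist_force: [-0.4, -0.0, 1.0]
opening: 0.104
```

>>> {"api": "jog_arm", "payload": {"steps": [[0,0,-0.5,0],[0,0,-1,0],[0,0,-2,0],[0,0,-2,0],[0,0,-2,0],[0,0,0,0]]}}

```text
time: 5.73
ee_pos: [434.9, -259.4, 95.9]
eef_rot: [0.004, 0.415, 0.91, -0.001]
wrist_force: [1.7, -0.2, -1.1]
opening: 0.1
```

```bash
python3 -c "
from h import *
W=cal('wrist'); im=eyes.get_image('wrist'); cv2.imwrite('pics/w5.png',im)
cv2.imwrite('pics/s5.png',cv2.resize(eyes.get_image('side')[185:305,215:325],None,fx=5,fy=5)); s=monitor.sense(); print(s['opening'],s['ee_pos'],s['wrist_force'])"
```

```text
0.09915916538660977 [ 432.84370313 -257.76098775   92.60638374] [-0.42797713 -0.62857776 -0.9539962 ]
```

View pics/w5.png

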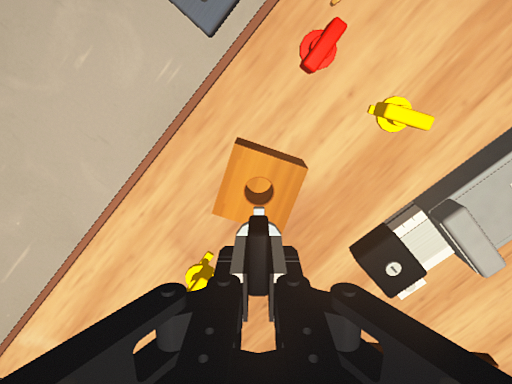

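View pics/s5.png

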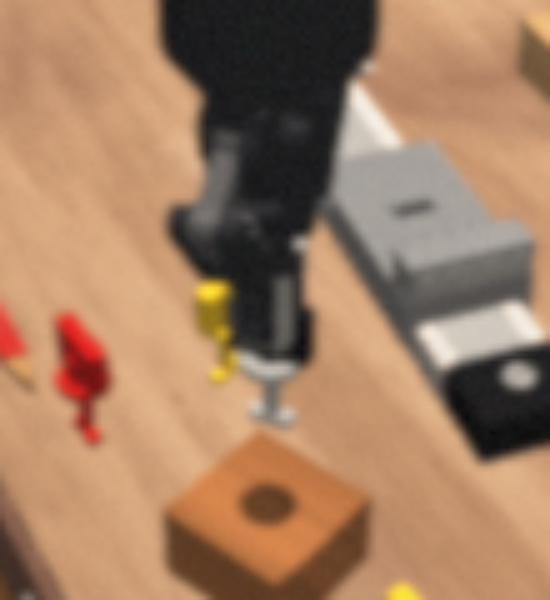

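```bash
python3 -c "
from h import *
plan((585.3,-121.5,84),82,mx=30)"
```

```text
from [ 432.8 -257.8   92.6] yaw 41.0 turn -41.0
[[0.04, 2.92, 0.12, -5.85], [-0.26, 2.91, 0.12, -5.85], [-0.55, 2.87, 0.12, -5.85], [-0.84, 2.8, 0.12, -5.85], [-1.12, 2.7, 0.12, -5.85], [-1.39, 2.57, 0.12, -5.85], [-1.65, 2.41, 0.12, -5.85]]
```

>>> {"api": "jog_arm", "payload": {"steps": [[0.04,2.92,0.12,-5.85],[-0.26,2.91,0.12,-5.85],[-0.55,2.87,0.12,-5.85],[-0.84,2.8,0.12,-5.85],[-1.12,2.7,0.12,-5.85],[-1.39,2.57,0.12,-5.85],[-1.65,2.41,0.12,-5.85],[0,0,0,0],[0,0,0,0],[0,0,0,0]]}}

```text
time: 6.67
ee_pos: [583.4, -120.9, 82.1]
eef_rot: [-0.002, 0.07, 0.998, 0.0]
wrist_force: [0.6, 0.1, -1.1]
opening: 0.101
```

```bash
python3 -c "
from h import *
s=monitor.sense(); print(s['opening'],s['ee_pos'],yaw(s),s['q'])
W=cal('wrist'); im=eyes.get_image('wrist'); cv2.imwrite('pics/w6.png',im); np.savez('w6.npz',K=W[0],R=W[1],t=W[2])
cv2.imwrite('pics/w6c.png',cv2.resize(im[130:290,160:360],None,fx=3.7,fy=3.7,interpolation=cv2.INTER_CUBIC))
cv2.imwrite('pics/s6.png',cv2.resize(eyes.get_image('side')[155:275,245:355],None,fx=5,fy=5))"
```

```text
0.10143926245787634 [ 583.4274824  -120.93782975   82.08361177] 81.95351793823569 [-3.20748364e-01  3.91028726e-01  1.62845517e+00 -6.34055007e-04
  1.12566077e+00 -1.75083319e+00]
```

View pics/w6c.png

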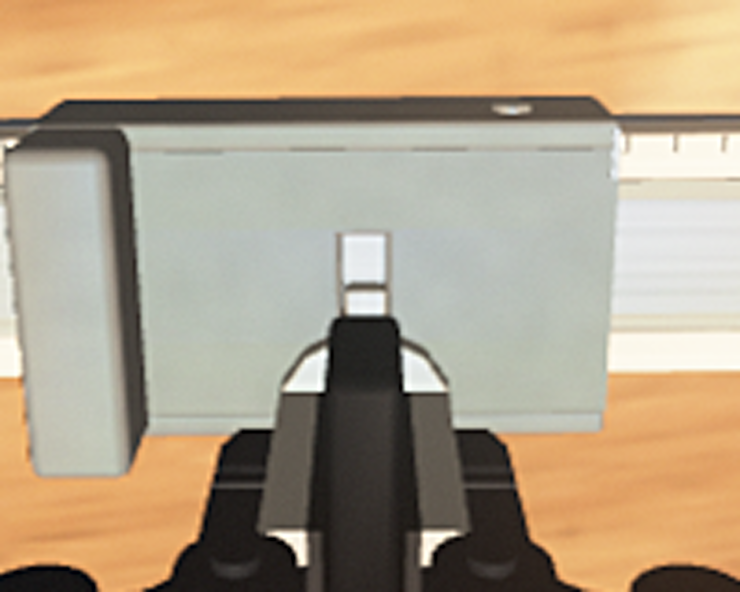

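View pics/s6.png

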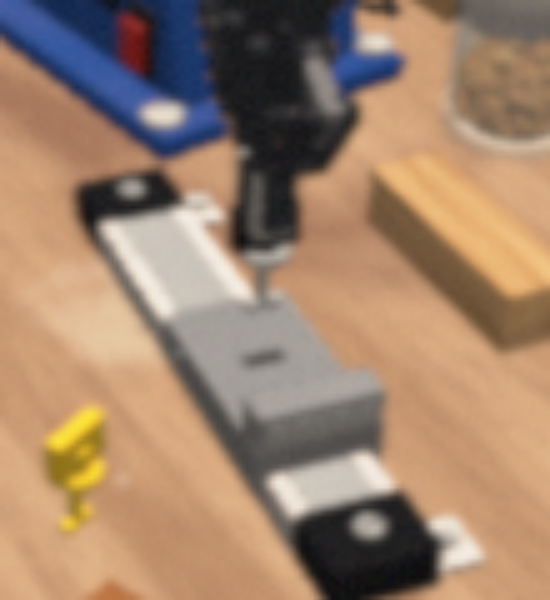

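Run:
```python
from h import *
d=np.load('w6.npz'); C=(d['K'],d['R'],d['t']); tx=np.array([-.99,.141,0])
g=lambda u,v,z: ray(C,((u+.5)/3.7-.5+160,(v+.5)/3.7-.5+130),z)
cam=-C[1].T@C[2]; print('cam',cam)
print('slot from edge', g(364.5,233,39)-10.5*tx)
for z in (69,71,73): print('foot centre', z, g(366.5,287,z)-9*tx)
print('stop edges', g(610,210,39), g(130,140,39),g(605,415,39))
a=g(160,151,39);b=g(600,149,39); print('edge ang',np.degrees(np.arctan2(*(b-a)[[1,0]])))
a=g(150,433,39-5);b=g(600,430,34); print('edge ang',np.degrees(np.arctan2(*(b-a)[[1,0]])))
a=g(338,300,39);b=g(338,240,39); print('slot ang',np.degrees(np.arctan2(*(b-a)[[1,0]])))
S=cal('side')
print('side slot', ray(S,(245+265/5,155+357/5),39))
for _ in range(1): s=monitor.sense(); print(s['ee_pos'],yaw(s))
```

```text
cam [ 507.24100748 -110.53879529  259.61552289]
slot from edge [ 585.10829747 -121.10486899   39.        ]
foot centre 69 [ 584.17342998 -120.67705525   69.        ]
foot centre 71 [ 583.45971662 -120.58399609   71.        ]
foot centre 73 [ 582.74600326 -120.49093694   73.        ]
stop edges [576.77468204 -71.28295711  39.        ] [ 549.83877165 -161.72268624   39.        ] [620.77533841 -75.77137535  39.        ]
edge ang 82.22967379012594
edge ang 82.3679261433395
slot ang 171.60969330750606
side slot [ 590.54385543 -122.68105229   39.        ]
[ 583.51324162 -121.65957006   82.82456151] 81.88580933453574
```

>>> {"api": "jog_arm", "payload": {"steps": [[-0.17,-0.03,0.7,0],[0,0,1,0],[0,0,1,0],[0,0,0,0],[0,0,0,0],[0,0,0,0]]}}

```text
time: 7.27
ee_pos: [586.5, -121.8, 56.3]
eef_rot: [-0.0, 0.07, 0.998, 0.0]
wrist_force: [0.7, -0.3, -0.7]
opening: 0.102
```

```bash
python3 -c "
from h import *
s=monitor.sense(); print(s['opening'],s['ee_pos'],yaw(s),s['wrist_force'])
W=cal('wrist'); im=eyes.get_image('wrist'); cv2.imwrite('pics/w7.png',im); np.savez('w7.npz',K=W[0],R=W[1],t=W[2])
cv2.imwrite('pics/w7c.png',cv2.resize(im[160:260,210:310],None,fx=6,fy=6,interpolation=cv2.INTER_CUBIC))
cv2.imwrite('pics/s7.png',cv2.resize(eyes.get_image('side')[155:275,245:355],None,fx=5,fy=5))"
```

```text
0.10201302702922269 [ 586.48341103 -121.7937649    56.31697881] 81.94675242491012 [ 0.68511002 -0.31736149 -0.68131088]
```

View pics/w7c.png

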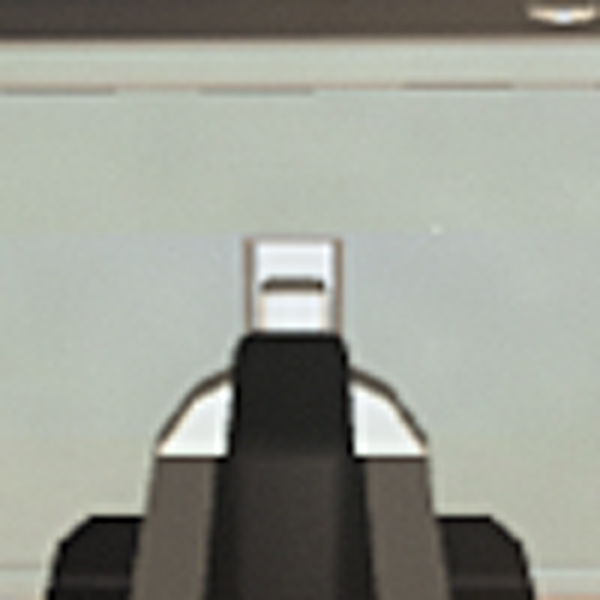

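View pics/s7.png

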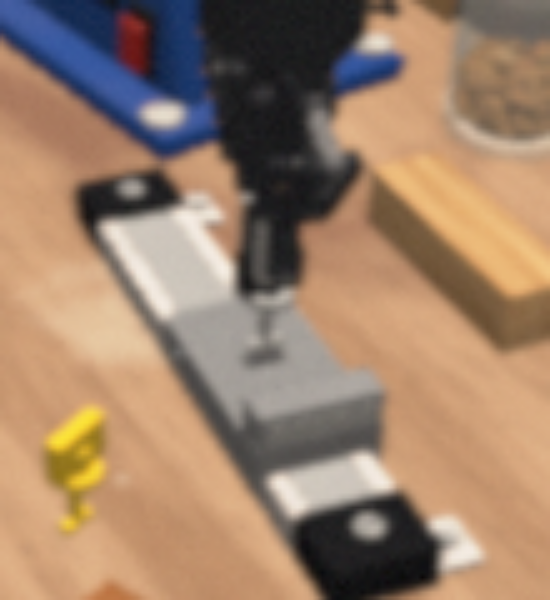

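Run:
```python
from h import *
d=np.load('w7.npz'); C=(d['K'],d['R'],d['t']); tx=np.array([-.99,.139,0]); ty=np.array([.139,.99,0])
g=lambda u,v,z: ray(C,((u+.5)/6-.5+210,(v+.5)/6-.5+160),z)
s=g(292.5,240,39)-10.5*tx
for z in (43,45,46.5):
  f=g(293.5,279,z)-9*tx; print(s,f,'tool dx',(s-f)@tx,'dy',(s-f)@ty)
```

```text
[ 585.04650412 -121.41145957   39.        ] [ 586.5864393  -121.53051896   43.        ] tool dx 1.5410850836201226 dy -0.0961821945196117
[ 585.04650412 -121.41145957   39.        ] [ 585.8735653  -121.43645546   45.        ] tool dx 0.8222650003794757 dy -0.09021557375517927
[ 585.04650412 -121.41145957   39.        ] [ 585.3389098  -121.36590784   46.5       ] tool dx 0.2831499379490463 dy -0.08574060818186638
```

>>> {"api": "jog_arm", "payload": {"steps": [[0.08,0,0.2,0],[0,0,0.2,0],[0,0,0.2,0],[0,0,0.2,0],[0,0,0,0]]}}

```text
time: 7.78
ee_pos: [585.4, -121.4, 48.1]
eef_rot: [-0.0, 0.07, 0.998, 0.0]
wrist_force: [-0.9, -0.3, -1.3]
opening: 0.102
```

>>> {"api": "jog_arm", "payload": {"steps": [[0,0,0.2,0],[0,0,0.2,0],[0,0,0,0]]}}

```text
time: 8.03
ee_pos: [585.5, -121.4, 44.1]
eef_rot: [-0.0, 0.07, 0.998, 0.0]
wrist_force: [-0.6, -0.4, -1.4]
opening: 0.103
```

```bash
python3 -c "
from h import *
s=monitor.sense(); print(s['opening'],s['ee_pos'],yaw(s),s['wrist_force'])
W=cal('wrist'); im=eyes.get_image('wrist'); 
cv2.imwrite('pics/w8c.png',cv2.resize(im[160:260,210:310],None,fx=6,fy=6,interpolation=cv2.INTER_CUBIC))
cv2.imwrite('pics/s8.png',cv2.resize(eyes.get_image('side')[155:275,245:355],None,fx=5,fy=5))"
```

```text
0.10259050101594323 [ 585.50000778 -121.43379074   44.11267225] 81.96810941590176 [-0.55673694 -0.39556731 -1.44169934]
```

View pics/w8c.png

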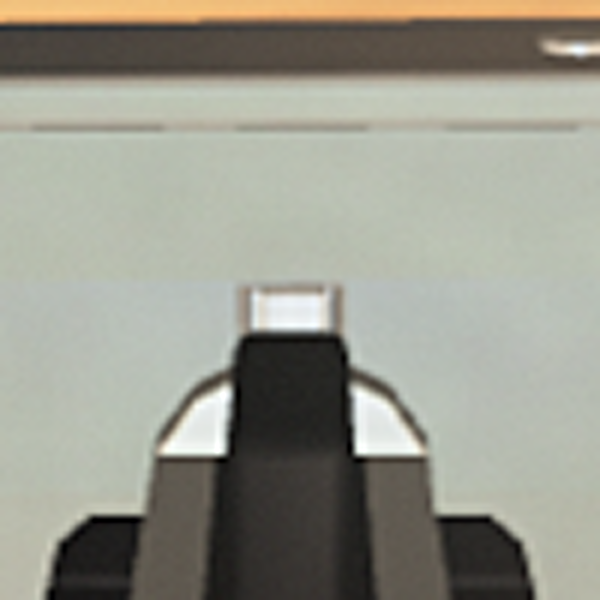

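View pics/s8.png

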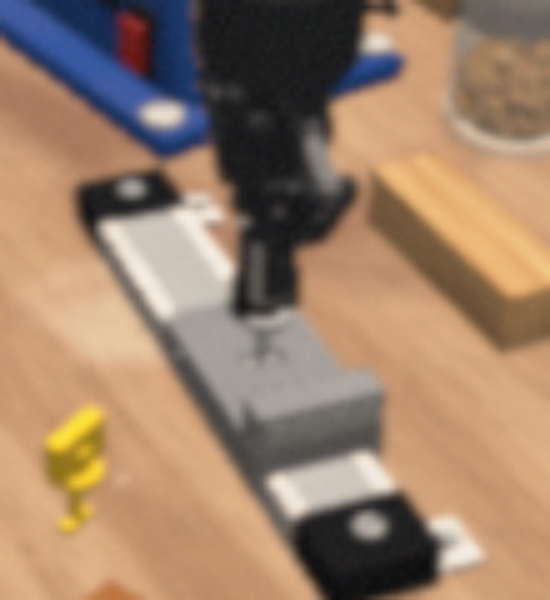

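>>> {"api": "jog_arm", "payload": {"steps": [[0,0,0.2,0],[0,0,0.2,0],[0,0,0.2,0],[0,0,0.2,0],[0,0,0,0]]}}

```text
time: 8.55
ee_pos: [585.4, -121.4, 36.0]
eef_rot: [-0.0, 0.07, 0.998, 0.0]
wrist_force: [-0.4, -0.4, -1.1]
opening: 0.1
```

>>> {"api": "jog_arm", "payload": {"steps": [[0,0,0.1,0],[0,0,0.1,0],[0,0,0,0]]}}

```text
time: 8.8
ee_pos: [585.7, -121.5, 34.4]
eef_rot: [-0.0, 0.07, 0.998, 0.0]
wrist_force: [-0.1, -0.2, -0.7]
opening: 0.102
```

>>> {"api": "jog_arm", "payload": {"steps": [[0,0,0.05,0],[0,0,0.05,0],[0,0,0,0]]}}

```text
time: 9.05
ee_pos: [585.8, -121.5, 33.5]
eef_rot: [-0.0, 0.07, 0.998, 0.0]
wrist_force: [-0.1, -0.1, -0.1]
opening: 0.101
```

>>> {"api": "jog_arm", "payload": {"steps": [[0,0,0.05,0],[0,0,0,0]]}}

```text
time: 9.22
ee_pos: [585.9, -121.6, 33.2]
eef_rot: [0.0, 0.07, 0.998, 0.0]
wrist_force: [0.0, -0.2, 0.1]
opening: 0.105
```

>>> {"api": "jog_arm", "payload": {"steps": [[0,0,0.05,0],[0,0.05,0.05,0],[0,0.05,0,0],[0,0.1,0,0],[0,0.1,0,0]]}}

```text
time: 9.63
ee_pos: [586.3, -120.1, 33.2]
eef_rot: [0.0, 0.069, 0.998, -0.001]
wrist_force: [-1.5, -4.7, 4.7]
opening: 0.104
```

```bash
python3 -c "
from h import *
s=monitor.sense(); print(s['opening'],s['ee_pos'],yaw(s),s['wrist_force'],s['wrist_torque'])"
```

```text
0.10420116813896466 [ 586.34202256 -120.09391161   33.18989883] 82.03004465133071 [-1.53810464 -4.72735825  4.71427235] [-0.87371078  0.44604332  0.03883024]
```

>>> {"api": "jog_arm", "payload": {"steps": [[0,0.1,0,0],[0,0.1,0,0],[0,0.1,0,0],[0,0.1,0,0],[0,0.1,0,0]]}}

```text
time: 10.05
ee_pos: [587.0, -116.5, 33.2]
eef_rot: [0.0, 0.069, 0.998, -0.003]
wrist_force: [-3.3, -5.3, 5.4]
opening: 0.1
```

>>> {"api": "jog_arm", "payload": {"steps": [[0,0.1,0,0],[0,0.1,0,0],[0,0.1,0,0],[0,0.1,0,0]]}}

```text
time: 10.38
ee_pos: [587.5, -112.7, 33.2]
eef_rot: [0.0, 0.069, 0.998, -0.003]
wrist_force: [-2.8, -5.1, 5.1]
opening: 0.099
```

>>> {"api": "jog_arm", "payload": {"steps": [[0.05,0.1,0,0],[0,0.1,0,0],[0,0.1,0,0],[0,0.1,0,0]]}}

```text
time: 10.72
ee_pos: [588.0, -108.4, 33.1]
eef_rot: [0.001, 0.069, 0.998, -0.002]
wrist_force: [-1.3, -5.3, 4.6]
opening: 0.1
```

>>> {"api": "jog_arm", "payload": {"steps": [[0,0.1,0,0],[0,0.1,0,0],[0,0.1,0,0],[0,0.1,0,0]]}}

```text
time: 11.05
ee_pos: [588.7, -103.3, 32.9]
eef_rot: [0.001, 0.07, 0.998, -0.001]
wrist_force: [0.1, -2.7, 0.5]
opening: 0.102
```

```bash
python3 -c "
from h import *
s=monitor.sense(); print(s['opening'],s['ee_pos'],yaw(s),s['wrist_force'],s['wrist_torque'])
W=cal('wrist'); im=eyes.get_image('wrist'); cv2.imwrite('pics/w9.png',im)
cv2.imwrite('pics/s9.png',cv2.resize(eyes.get_image('side')[155:275,245:355],None,fx=5,fy=5))"
```

```text
0.10159279458034139 [ 588.68867174 -103.3198656    32.8680331 ] 81.99556964219444 [ 0.0831321  -2.74859043  0.51170223] [-0.593765    0.1130797   0.06679497]
```

View pics/w9.png

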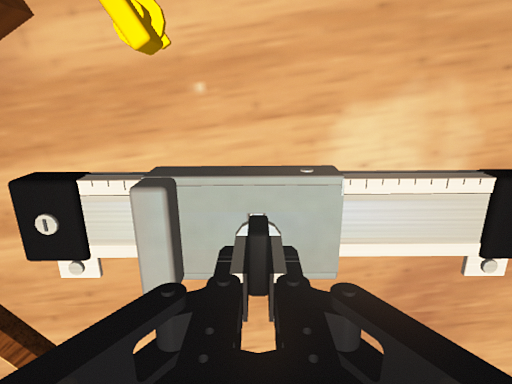

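View pics/s9.png

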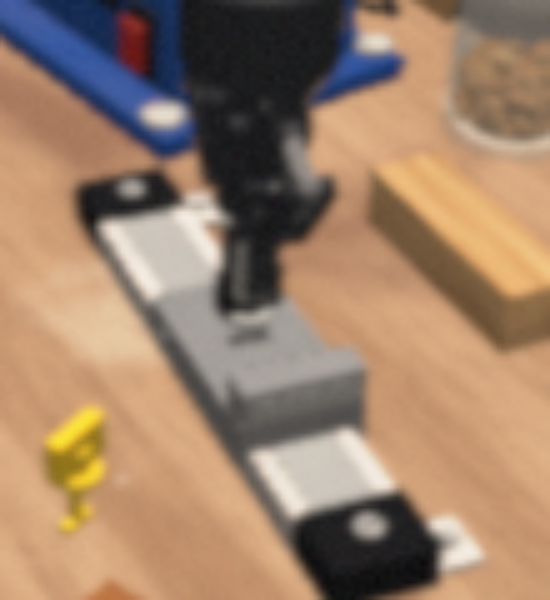

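>>> {"api": "jog_arm", "payload": {"steps": [[0,0,0.1,0],[0,0,0.1,0],[0,0,0,0]]}}

```text
time: 11.4
ee_pos: [588.1, -101.6, 29.6]
eef_rot: [-0.0, 0.07, 0.998, 0.0]
wrist_force: [0.3, -3.4, -1.0]
opening: 0.101
```

>>> {"api": "jog_arm", "payload": {"steps": [[0,0,0.2,0],[0,0,0.2,0],[0,0,0.2,0],[0,0,0,0]]}}

```text
time: 11.73
ee_pos: [587.8, -101.6, 23.4]
eef_rot: [-0.0, 0.07, 0.998, 0.0]
wrist_force: [0.7, -2.2, -1.2]
opening: 0.102
```

>>> {"api": "jog_arm", "payload": {"steps": [[0,0,0.1,0],[0,0,0.1,0],[0,0,0,0]]}}

```text
time: 11.98
ee_pos: [588.0, -101.6, 21.8]
eef_rot: [-0.0, 0.07, 0.998, 0.0]
wrist_force: [0.1, -2.0, -0.2]
opening: 0.101
```

>>> {"api": "jog_arm", "payload": {"steps": [[0,0,0.05,0],[0,0,0.05,0],[0,0,0,0]]}}

```text
time: 12.23
ee_pos: [588.1, -101.6, 21.0]
eef_rot: [-0.0, 0.07, 0.998, 0.0]
wrist_force: [-0.1, -2.5, -0.4]
opening: 0.103
```

>>> {"api": "jog_arm", "payload": {"steps": [[0,0,0.05,0],[0,0,0,0]]}}

```text
time: 12.4
ee_pos: [588.1, -101.6, 20.6]
eef_rot: [0.0, 0.07, 0.998, 0.0]
wrist_force: [-0.5, -1.5, 0.1]
opening: 0.104
```

```bash
python3 -c "
from h import *
s=monitor.sense(); print(s['opening'],s['ee_pos'],yaw(s),s['wrist_force'],s['wrist_torque'],s['q'])
W=cal('wrist'); im=eyes.get_image('wrist'); cv2.imwrite('pics/w10.png',im)
cv2.imwrite('pics/s10.png',cv2.resize(eyes.get_image('side')[155:275,245:355],None,fx=5,fy=5))"
```

```text
0.10382962994255977 [ 588.11403893 -101.61973067   20.5947851 ] 81.9667043437267 [-0.4818244  -1.50950913  0.11830545] [-0.39365514  0.07395962  0.02731972] [-2.87759351e-01  4.51985017e-01  1.70376279e+00  2.04049824e-04
  9.85813897e-01 -1.71846088e+00]
```

View pics/w10.png

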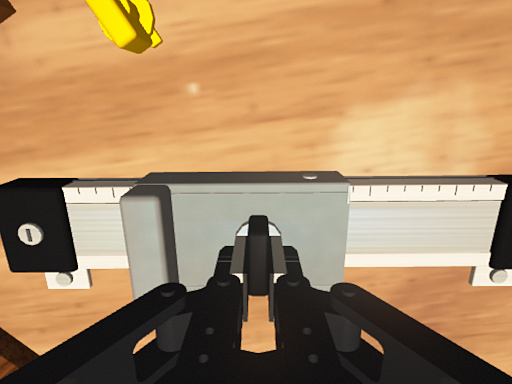

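View pics/s10.png

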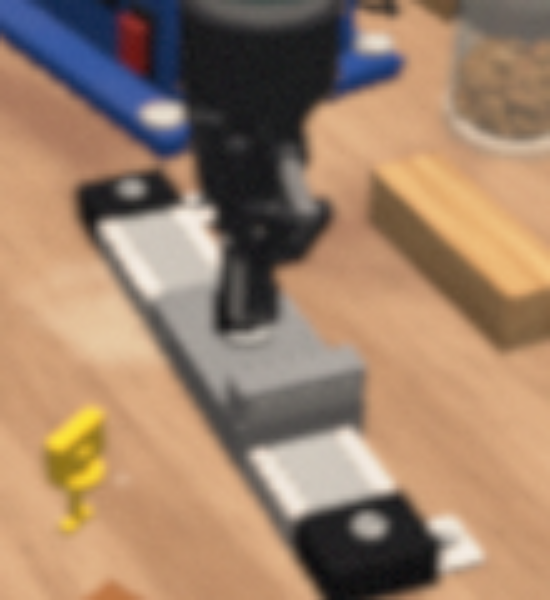

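>>> {"api": "jog_arm", "payload": {"steps": [[0,0,0.05,0],[0,0,0,0]]}}

```text
time: 12.67
ee_pos: [588.2, -101.6, 20.2]
eef_rot: [0.0, 0.07, 0.998, 0.0]
wrist_force: [-0.1, -2.3, 0.4]
opening: 0.099
```

>>> {"api": "jog_arm", "payload": {"steps": [[0,-0.05,0,5],[0,0,0,5],[0,0,0,5],[0,0,0,0]]}}

```text
time: 13.0
ee_pos: [588.5, -101.7, 20.2]
eef_rot: [0.0, 0.201, 0.98, 0.001]
wrist_force: [0.2, -1.3, 1.4]
opening: 0.1
```

>>> {"api": "jog_arm", "payload": {"steps": [[0,0,0,6],[0,0,0,6],[0,0,0,6],[0,0,0,6],[0,0,0,0]]}}

```text
time: 13.42
ee_pos: [588.4, -101.7, 20.3]
eef_rot: [0.0, 0.399, 0.917, 0.0]
wrist_force: [0.2, -0.5, 1.8]
opening: 0.105
```

```bash
python3 -c "
from h import *
s=monitor.sense(); print(s['opening'],s['ee_pos'],yaw(s),s['wrist_force'],s['wrist_torque'],s['q'])"
```

```text
0.10477006297336618 [ 588.40081496 -101.74897682   20.25412983] 42.977893210654 [ 0.15981814 -0.50353244  1.80006414] [-0.0958665  -0.03450517  0.00657674] [-2.88337040e-01  4.52460067e-01  1.70394935e+00  1.10510199e-03
  9.84678293e-01 -1.03905383e+00]
```

Turning freely, with no resisting torque. I'll carry on.

>>> {"api": "jog_arm", "payload": {"steps": [[0,0,0,6],[0,0,0,6],[0,0,0,6],[0,0,0,6],[0,0,0,6],[0,0,0,6],[0,0,0,6],[0,0,0,6],[0,0,0,0]]}}

```text
time: 14.17
ee_pos: [588.6, -102.1, 20.3]
eef_rot: [0.0, 0.737, 0.676, 0.001]
wrist_force: [2.3, -0.9, 1.1]
opening: 0.102
```

```bash
python3 -c "
from h import *
s=monitor.sense(); print(s['opening'],s['ee_pos'],yaw(s),s['wrist_force'],s['wrist_torque'])
im=eyes.get_image('wrist'); cv2.imwrite('pics/w11.png',im)"
```

```text
0.10160287078837862 [ 588.64930283 -102.12296569   20.27322421] -4.911437392997525 [ 2.28070014 -0.86383142  1.10110363] [-0.18679785 -0.18543577  0.00483346]
```

View pics/w11.png

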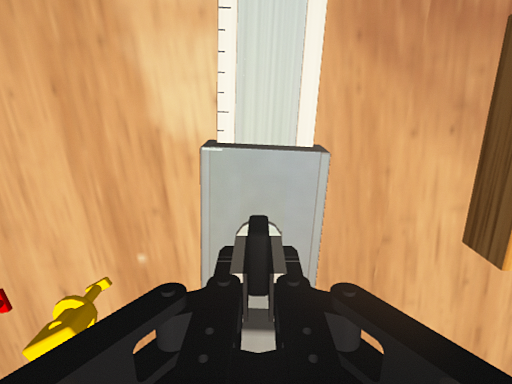

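>>> {"api": "jog_arm", "payload": {"steps": [[0,0,0,0],[0,0,0,0],[0,0,0,0],[0,0,0,0]], "grip": 3}}

```text
time: 14.55
ee_pos: [587.6, -101.8, 19.8]
eef_rot: [-0.001, 0.737, 0.676, -0.0]
wrist_force: [0.3, -0.5, -0.7]
opening: 0.352
```

>>> {"api": "jog_arm", "payload": {"steps": [[0,0,-0.5,0],[0,0,-1,0],[0,0,-2,0],[0,0,-3,0],[0,0,-3,0],[0,0,-3,0],[0,0,0,0],[0,0,0,0],[0,0,0,0]]}}

```text
time: 15.3
ee_pos: [587.7, -102.1, 145.4]
eef_rot: [0.0, 0.737, 0.675, 0.0]
wrist_force: [-0.2, -0.5, -0.1]
opening: 0.353
```

```bash
python3 -c "
from h import *
s=monitor.sense(); print(s['opening'],s['ee_pos'],yaw(s),s['wrist_force'])
W=cal('wrist');im=eyes.get_image('wrist'); np.savez('w12.npz',K=W[0],R=W[1],t=W[2])
cv2.imwrite('pics/w12.png',im[:384]); cv2.imwrite('pics/w12c.png',cv2.resize(im[140:290,180:340],None,fx=4,fy=4,interpolation=cv2.INTER_CUBIC))
cv2.imwrite('pics/s12.png',cv2.resize(eyes.get_image('side')[155:275,245:355],None,fx=5,fy=5))"
```

```text
0.35347408834393723 [ 587.67574763 -102.05045994  145.39673025] -5.022077227516328 [-0.15891285 -0.51304625 -0.05288716]
```

View pics/w12c.png

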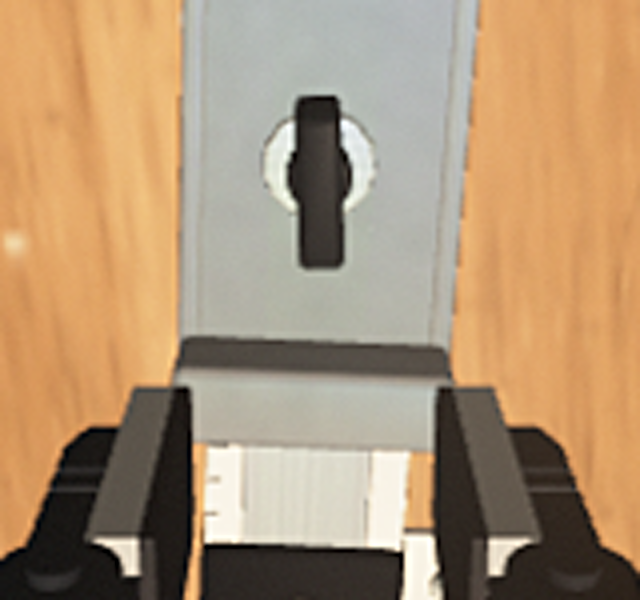

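View pics/s12.png

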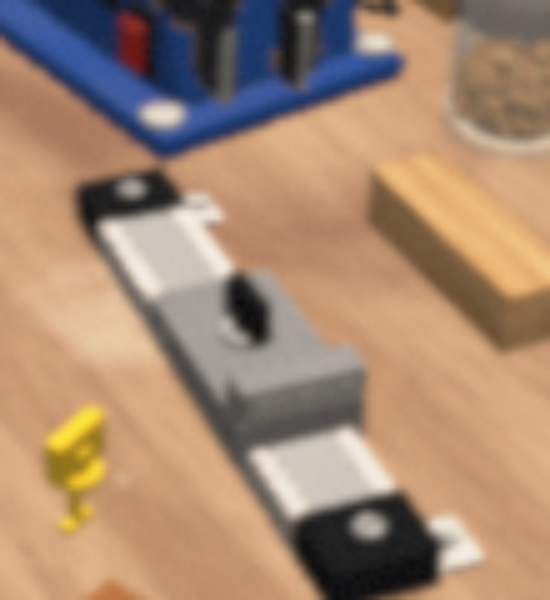

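Run:
```python
from h import *
d=np.load('w12.npz'); C=(d['K'],d['R'],d['t'])
g=lambda u,v,z: ray(C,((u+.5)/4-.5+180,(v+.5)/4-.5+140),z)
c=g(319,165,44); t=g(320,0,65)
print('collar',c)
a=g(300,108+5,68-0);
print('wing ends', g(320,122,68),g(322,267,68), 'centre',(g(320,122,68)+g(322,267,68))/2)
b=g(317,372,59); ty=np.array([.139,.99,0]); print('block front edge',b,'dist along rail',(c-b)@ty, 'back',(c-g(315,447,59))@ty)
l=g(205,165,39);r_=g(463-20,165,39); print('edges',l,r_,(l+r_)/2)
a_=g(322,267,68)-g(320,122,68); print('wing ang',np.degrees(np.arctan2(a_[1],a_[0]))%180)
```

```text
collar [ 587.39987764 -102.00962696   44.        ]
wing ends [588.85232026 -86.36888969  68.        ] [ 586.56285696 -118.05964899   68.        ] centre [ 587.70758861 -102.21426934   68.        ]
block front edge [ 583.05867643 -146.44536908   59.        ] dist along rail 44.594811663767466 back 63.53563166527397
edges [ 560.92971155 -101.0613384    39.        ] [ 615.99045453 -105.86994296   39.        ] [ 588.46008304 -103.46564068   39.        ]
wing ang 85.86790951088297
```

```bash
python3 -c "
from h import *
print(r.finish_job(), monitor.sense()['time'])"
```

```text
the job is handed in; nothing more can be done
the job is handed in; nothing more can be done
```

The thumbscrew is through both slots, turned to lock, and released. I handed the job in at about 15.4 s; no verdict was given.

**What I did:**
- I lifted the screw out of the block and put it foot first into the stop's slot until the foot met the strip.
- I slid the stop about 18–20 mm along the rail with the held screw, pressing down with about 5 N. The down-force then vanished at the hidden slot, and I lowered the screw until the collar touched the stop.
- I turned it about 87° clockwise, let go and lifted clear.

**Last checks:**
- The wing stands along the rail, upright, with its collar down on the stop.
- The slot centre should be 45 mm from the raised end block; I measured the screw at 44.6 mm, and about 1 mm off centre across the stop.
- Wrist forces stayed below about 8 N, though I never measured the screw-on-stop force directly.
- I did not re-measure the bystanders at the end. No contact with them was felt or seen.

**What disagreed:** the real fingertips sit about 31 mm higher than the reported tool point. My first grasp closed in the air above the screw, with nothing touched. I measured the offset in the side and wrist pictures and allowed for it from then on. The side camera also placed the slot about 5 mm away from where the other two cameras put it, so I relied on the wrist view there.

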